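Nest two cups and hold a dropper slanted over them

ROBOT

A 6-joint arm with a two-finger parallel gripper is mounted at the origin on a cart in front of the work surface, level with it; the furniture and walls round the work are solid. World frame = base frame: x ahead of the robot, y to its left, z up, the work surface at z = 0. Lengths are in mm, angles in degrees, forces in N, time in s.
With the tool pointing down it reaches from about 350 to 1000 mm from the base axis. Payload 7.1 kg.
Tool frame: the origin (TCP) lies midway between the tips of the shut fingers; the grasp point (between the pads) lies robot.grip_depth behind it (robot.grip_depth is the distance from the TCP to the grasp point, in mm); z points along the fingers, y is the line along which they close (so a half turn about z gives the same grasp; the last joint's range is limited). The gripper opens to 85 mm and grips with 20 to 120 N. Pads are 22 mm wide; open, the fingers measure 114 mm over their backs; the gripper's body (76 mm by 85 mm) begins 54 mm behind the grasp point. The pads swing forward as they close: fully open they stand 13 mm farther back than shut.
Start: joints at [-77.636, 24.242, 93.386, -0, 62.372, -1.089], TCP at [145.425, -607.829, 231.319] pointing down, gripper open.
Joint ranges: [-172.04, 172.04], [-51.8, 120.97], [4.93, 147.93], [-75.15, 255.16], [6.16, 154.13], [-145.62, 145.62]. Speed limits (degrees/s): [136.94, 136.94, 172.46, 180, 180, 180].

INTERFACE

Orientations are given as a 3x3 rotation matrix whose columns are the frame's x, y, z axes.
In Python, from cell import robot gives the robot as it stands.
- The arm moves only by the tool arm_command, never from a script. Its arguments are lists of equal length, an entry for each row: "offset": the shift along the world's x, y, z in mm, a list of three; "spin": the turn about the world's z in degrees. In form: {"offset": [[dx, dy, dz], ...], "spin": [spin, ...]}. A call has 1 to 12 rows; each row is the pose to reach, as a shift and turn from the pose commanded when the call began; what a row does not reach only later rows make up. A row lasts 1/12 s, in which the tool goes at most 41.7 mm and 7.16 degrees, less where a joint would pass 70% of its speed; a pose out of reach is approached as far as the arm can. A call with a gripper value outside its range is refused whole. "hand" is the opening, from 0 (shut) to 1 (fully open), set as the call begins (left out, the last holds). The fingers move at their own pace and stop on an object; "newtons" is the grip in N (left out, the last holds). Time passes only in rows, so rows that repeat a pose let the fingers close. It gives the time, the measured TCP pose, the force and the opening at its end, in the units of the state.
- robot.state(): the state, without advancing time (a new reading comes with each control period).
- robot.camera(name): name is "scene" or "top" or "wrist"; returns (picture, depth): 420x560x3 uint8, red, green, blue; 420x560 float32, mm along the optical axis (not along the pixel's ray), 0 where there is no reading.
- robot.camera_model(name): a dict with "fov_y" (degrees; the focal length in pixels is half the picture's height over the tangent of half this angle, whatever the lens; pixels are square), "cx", "cy" (the principal point, pixels), "rvec" (rotation vector, rad) and "tvec" (3), from world to camera coordinates, as OpenCV has them. Camera axes: x right, y down, z forward; pixel columns grow to the right and rows downward; lengths in mm; the calibration is good to about 2 mm. A picture is of the moment at which its call begins: read the wrist's pose just before it. camera_model takes no time and is no camera call; for the wrist camera it gives the pose at the moment of the call.
- robot.job_done(): hands the job in, once; it reports no verdict.
The state is a dict: "clock": time; "q": joint angles; "joint_vel": joint speeds; "tau": joint torques, N m; "eef_pos": TCP position; "tcp_rot": TCP orientation; "force": force on the tool from outside, world axes, zero at the start; "moment": the same for the moment, N m; "grip_width": opening from 0.0 (shut) to 1.0 (fully open).
Only numpy, scipy, OpenCV 4.12 (cv2) and the standard library are available. Lean on these libraries where they do the work, as an engineer would, in place of code of your own. Each camera call takes 0.05 s, during which the arm holds its last target. There are 200 camera calls.

TASK

First set one of the two small white tapered cups at the front of the table fully down inside the other, the pair standing on the table, and let go. Then draw the glass dropper with the rubber bulb up out of its stand, lean it to about 45 degrees from upright, bulb end up, and hold it with its tip about two centimetres above the middle of the upper cup's mouth, touching neither cup. Finish while still holding the dropper there; leave the stirring rods and everything else where they are.

Things in the scene. Friction and masses are not known exactly. Their poses are not given: they have to be found in the camera images.
- cup_a: one of two identical plain white tapered sample cups, open at the top, no handle (mm): 56 high, 55 across the rim, 34 across the foot, wall 2, inner floor 20 above the underside, 35 g, upright. Origin at the centre of the underside, z out of the mouth. Either fits into the other: the inner cup's foot then stands on the outer's floor, its origin 20 above the outer's, the pair 76 high
- cup_b: the second cup, the same in every way as cup_a; origin and axes likewise
- cup_a_mouth (a point): centre of cup_a's mouth, level with its rim, 56 mm above its origin
- cup_b_mouth (a point): centre of cup_b's mouth, level with its rim, 56 mm above its origin
- stand: fixed grey bench stand (mm), base 70 x 162, 91 high: base plate 5 thick, a cheek at each end, top board 56 (its x) by 150 (its y), 10 thick, top face at z = 90, three 10.5 holes in a row along its y at -45, 0 and +45. The dropper hangs in one hole, stirring rods stand in the other two; which is where varies. Origin at the centre of its underside
- dropper: glass dropper (mm), 131 long, 30 g: stem 7 dia for 80 from the tip, then a firm rubber cuff and bulb 22 dia from 80 to 128, good to grip; narrower at the very end. Hangs upright by the cuff on the stand's top board, tip 10 and bulb 90 to 138 above the table; must rise 80 to come free. Origin at the tip, z along the axis towards the bulb
- rod_1: glass stirring rod, a bystander: plain straight rod 7 dia, 125 long, standing on the base of the stand through one of its holes, its top about 130 above the table. Origin at its lower end
- rod_2: glass stirring rod, a bystander: plain straight rod 7 dia, 125 long, standing on the base of the stand through one of its holes, its top about 130 above the table. Origin at its lower end
- glass_dish: clear glass dish, a bystander, 93 dia x 46 mm; origin at the centre of its underside, as for all below
- timer: small flat timer, a bystander, 52 x 66 x 17 mm
- petri: covered petri dish, a bystander, 61 dia x 16 mm
- vial: capped sample vial, a bystander, 28 dia x 62 mm high, standing
- marker: marker pen, a bystander, 18 x 132 x 19 mm, lying along its own y
- tape: roll of tape, a bystander, 100 dia x 25 mm, lying flat
Not all that is in view belongs to the job. Leave any turquoise look-alike of the cup_a alone.

How it is judged:
By the outcome, as a careful person would: the job done as asked, in the order asked, and still so for the second after the job is handed in, while the arm keeps its last pose, push and grip.
It also fails if it takes over 58 s, if anything falls off the work surface, if the arm or the gripper's body presses on something with over 40 N, if the wrist force passes 120 N, or if a joint passes its speed limit or range.

## Working session

There is one attempt and no reset: what is moved stays moved. The work goes in short steps, Python scripts to look and compute and a tool call to move; the robot and the scene stay as the last step left them, time stands still between calls to the robot, and variables do not carry over. Pictures are saved under pics/ and viewed, on a budget of 10 in all, crops included, one or two more only if the job needs it, and the job is handed in when it is done.

Besides the shell and the picture viewer there is one more tool, called as name(argument=value, ...) on one line, values as JSON. arm_command: Moves the arm, as the interface text tells. Its arguments: {"type":"object","properties":{"offset":{"type":"array"},"spin":{"type":"array"},"hand":{"type":"number"},"newtons":{"type":"number"}},"required":["offset","spin"]}

```bash
mkdir -p pics; ls; cat > h.py <<'E'
import numpy as np, cv2
from cell import robot
def cam(n):
    m=robot.camera_model(n); im,d=robot.camera(n)
    R,_=cv2.Rodrigues(np.array(m["rvec"],float)); t=np.array(m["tvec"],float).ravel()
    f=210/np.tan(np.radians(m["fov_y"])/2)
    return im,d,(f,m["cx"],m["cy"],R,t)
def ray(c,u,v):
    f,cx,cy,R,t=c; return -R.T@t, R.T@np.array([(u-cx)/f,(v-cy)/f,1.])
def onplane(c,u,v,z):
    o,d=ray(c,u,v); return o+d*(z-o[2])/d[2]
def cloud(d,c):
    f,cx,cy,R,t=c; v,u=np.mgrid[:d.shape[0],:d.shape[1]]
    p=np.stack([(u-cx)/f*d,(v-cy)/f*d,d],-1); return (p-t)@R
def proj(c,p):
    f,cx,cy,R,t=c; q=R@np.array(p,float)+t; return f*q[0]/q[2]+cx,f*q[1]/q[2]+cy
def save(n,im): cv2.imwrite("pics/"+n+".png",im[...,::-1])
E
python3 - <<'E'
from h import *
print(robot.grip_depth, robot.state()); print(robot.camera_model("top"),robot.camera_model("scene"))
for n in("top","scene"):
    im,d,c=cam(n); save(n,im); np.savez(""+n,im=im,d=d)
    print(n,(d>0).mean())
E
```

```text
pics
18.700000000000003 {'clock': 0.0, 'q': array([-7.76365944e+01,  2.42862896e+01,  9.34330315e+01, -1.93000121e-03,
        6.23731823e+01, -1.09027787e+00]), 'joint_vel': array([-0.0103858 , -0.03568075,  0.05333614, -0.00267369,  0.06156756,
        0.05940338]), 'tau': array([-2.96034332e-04, -5.57386494e+01, -2.81740433e+01, -5.34424123e-05,
        7.41101860e-03,  2.68610904e-05]), 'eef_pos': array([ 145.28889048, -607.29348342,  230.51448635]), 'tcp_rot': array([[ 9.72554675e-01,  2.32674159e-01, -3.74832924e-04],
       [ 2.32674461e-01, -9.72553406e-01,  1.57065793e-03],
       [ 9.06477045e-07, -1.61476476e-03, -9.99998696e-01]]), 'force': array([ 0.48040323, -0.51405598, -0.94021565]), 'moment': array([ 0.02477481, -0.02790913,  0.04584414]), 'grip_width': 1.000675493563584}
{'fov_y': 56.97554777772131, 'cx': 276.92649509650465, 'cy': 200.55663334477188, 'rvec': array([ 2.10527111, -2.13420961,  0.1656326 ]), 'tvec': array([  46.1090917 ,  547.6118056 , 1114.34255616])} {'fov_y': 55.10955152223521, 'cx': 277.1576834906439, 'cy': 205.0603534488822, 'rvec': array([ 0.89060967, -2.34474898,  1.29900368]), 'tvec': array([446.5030876 , 233.47148622, 895.08950078])}
top 0.9959948979591837
scene 0.992827380952381
```

View pics/top.png

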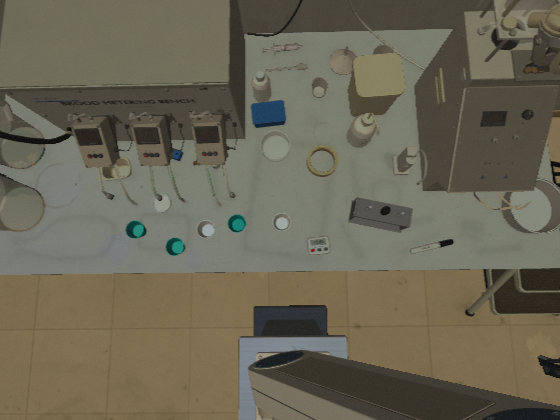

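View pics/scene.png

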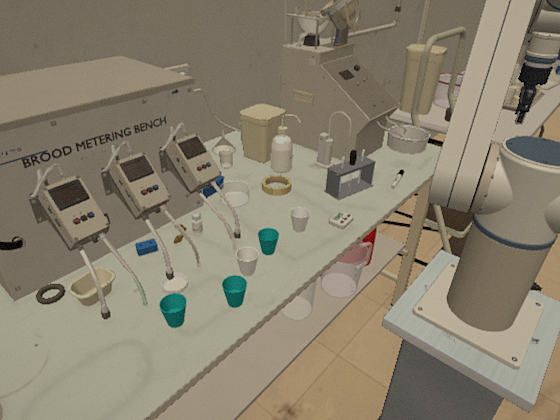

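```bash
cat > loc.py <<'E'
from h import *
m=robot.camera_model("top");R,_=cv2.Rodrigues(np.array(m["rvec"]));c=(210/np.tan(np.radians(m["fov_y"])/2),m["cx"],m["cy"],R,np.array(m["tvec"]))
a=np.load("top.npz");im,d=a["im"],a["d"];P=cloud(d,c)
print("table z",np.median(P[235:265,330:400,2]))
hsv=cv2.cvtColor(im,cv2.COLOR_RGB2HSV)
for n,(u,v) in dict(c1=(206,229),c2=(281,222),teal=(237,223)).items():
    w=P[v-16:v+17,u-16:u+17].reshape(-1,3); z=w[:,2]
    q=w[(z>25)]; rim=w[z>48]
    (x,y),r=cv2.minEnclosingCircle(rim[:,:2].astype(np.float32))
    print(n,len(rim),"rim circ",x,y,r,"zmax",z.max())
w=P[185:242,338:425].reshape(-1,3); b=w[(w[:,2]>80)&(w[:,2]<97)]
print("stand top",cv2.minAreaRect(b[:,:2].astype(np.float32)),len(b))
t=w[w[:,2]>104]; print(np.round(t))
cv2.imwrite("pics/topc.png",cv2.resize(im[180:265,190:430,::-1],None,fx=3.3,fy=3.3,interpolation=cv2.INTER_CUBIC))
b=np.load("scene.npz")["im"]; 
E
python3 loc.py
```

```text
table z -0.6406487631100959
c1 52 rim circ 410.8846740722656 146.45095825195312 146.40689086914062 zmax 1193.8263942443343
c2 66 rim circ 426.6048583984375 25.99778938293457 83.26046752929688 zmax 1193.8263942443343
teal 55 rim circ 420.3652648925781 99.00965881347656 112.66008758544922 zmax 1193.8263942443343
stand top ((503.7314453125, -263.8812255859375), (163.3997344970703, 56.52298355102539), 77.44989013671875) 1022
[[ 344.   16. 1194.]
 [ 344.   16. 1194.]
 [ 344.   16. 1194.]
 [ 344.   16. 1194.]
 [ 344.   16. 1194.]
 [ 514. -218.  130.]
 [ 515. -221.  129.]
 [ 515. -261.  123.]
 [ 513. -262.  132.]
 [ 513. -264.  132.]
 [ 512. -265.  138.]
 [ 344.   16. 1194.]
 [ 515. -217.  107.]
 [ 512. -216.  125.]
 [ 512. -218.  129.]
 [ 512. -221.  130.]
 [ 511. -256.  130.]
 [ 510. -257.  138.]
 [ 510. -260.  137.]
 [ 510. -263.  137.]
 [ 509. -265.  139.]
 [ 510. -269.  136.]
 [ 512. -216.  110.]
 [ 511. -218.  116.]
 [ 510. -219.  122.]
 [ 511. -256.  110.]
 [ 508. -253.  131.]
 [ 508. -256.  132.]
 [ 507. -257.  139.]
 [ 507. -260.  136.]
 [ 506. -262.  140.]
 [ 507. -265.  137.]
 [ 
[... 893 characters left out ...]
 129.]
 [ 498. -256.  106.]
 [ 496. -256.  117.]
 [ 496. -258.  118.]
 [ 495. -259.  126.]
 [ 494. -261.  130.]
 [ 494. -263.  133.]
 [ 493. -265.  136.]
 [ 497. -306.  106.]
 [ 495. -305.  121.]
 [ 494. -305.  130.]
 [ 493. -307.  132.]
 [ 493. -310.  132.]
 [ 495. -259.  105.]
 [ 494. -259.  113.]
 [ 493. -261.  117.]
 [ 493. -264.  116.]
 [ 493. -267.  115.]
 [ 494. -304.  105.]
 [ 494. -305.  111.]
 [ 492. -305.  118.]
 [ 492. -307.  122.]
 [ 491. -307.  130.]
 [ 491. -306.  106.]
 [ 491. -309.  106.]
 [ 344.   16. 1194.]
 [ 344.   16. 1194.]
 [ 344.   16. 1194.]
 [ 344.   16. 1194.]
 [ 344.   16. 1194.]
 [ 344.   16. 1194.]
 [ 344.   16. 1194.]
 [ 344.   16. 1194.]
 [ 344.   16. 1194.]]
```

View pics/topc.png

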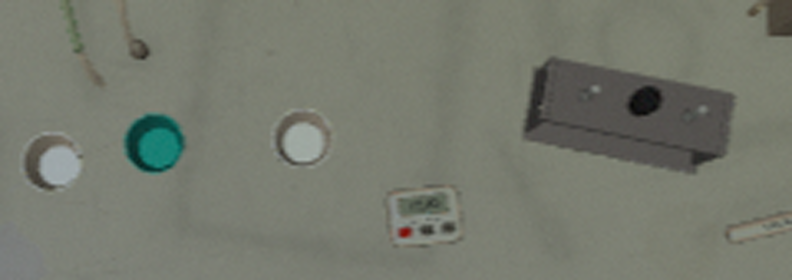

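```bash
cat >> loc.py <<'E'
E
python3 - <<'E'
import re
s=open("loc.py").read(); s=s.split('hsv=')[0]
open("loc.py","w").write(s)
E
cat >> loc.py <<'E'
for n,(u,v) in dict(c1=(206,229),c2=(281,222),teal=(237,223)).items():
    w=P[v-16:v+17,u-16:u+17].reshape(-1,3); z=w[:,2]
    for zl in (30,48):
        rim=w[(z>zl)&(z<70)]
        (x,y),r=cv2.minEnclosingCircle(rim[:,:2].astype(np.float32)); print(n,zl,len(rim),np.round([x,y,r],1))
for n,(u,v) in dict(c1=(206,229),c2=(281,222),teal=(237,223)).items():
    for zz in (56,): 
        g=im[v-16:v+17,u-16:u+17].astype(float)
        bg=np.median(im[200:215,300:340].reshape(-1,3),0)
        mk=(P[v-16:v+17,u-16:u+17,2]>14)&(P[v-16:v+17,u-16:u+17,2]<80)
        yy,xx=np.nonzero(mk); (cx,cy),r=cv2.minEnclosingCircle(np.c_[xx,yy].astype(np.float32))
        print(n,"px",cx+u-16,cy+v-16,r,onplane(c,cx+u-16,cy+v-16,56))
E
python3 loc.py
```

```text
table z -0.6406487631100959
c1 30 110 [465.9 254.   27.4]
c1 48 48 [465.9 254.   27.4]
c2 30 112 [483.9  27.2  27. ]
c2 48 59 [483.9  27.2  27. ]
teal 30 112 [481.5 160.8  27.2]
teal 48 54 [481.5 160.8  27.2]
c1 px 204.691011428833 228.57865142822266 9.194808959960938 [465.97596936 253.41559844  56.        ]
c2 px 280.94444465637207 221.5 9.069449424743652 [483.81175155  27.34193622  56.        ]
teal px 235.84013652801514 223.0238094329834 9.098145484924316 [481.19330156 161.06260214  56.        ]
```

arm_command(offset=[[24,41,0],[48,82,0],[69,117,0],[90,152,0],[110,187,0],[130,222,0],[150,257,0],[170,292,0],[190,327,0],[210,362,0],[230,397,0],[250,432,0]], spin=[7,14,21,28,35,42,49,56,63,70,77,84])

```text
clock: 1.1
eef_pos: [395.8, -173.8, 231.3]
tcp_rot: [[-0.136, 0.991, -0.0], [0.991, 0.136, -0.0], [-0.0, -0.0, -1.0]]
force: [0.5, 0.1, 0.1]
grip_width: 1.001
```

arm_command(offset=[[6,36,0],[12,72,0],[18,112,0],[24,152,0],[30,192,0],[37,232,0],[43,272,0],[50,312,0],[57,352,0],[64,390,0],[71,430,0],[71,430,0]], spin=[0,0,0,0,0,0,0,0,0,0,0,0])

```text
clock: 2.1
eef_pos: [467.7, 260.2, 231.5]
tcp_rot: [[-0.134, 0.991, 0.002], [0.991, 0.134, 0.003], [0.003, 0.003, -1.0]]
force: [-0.8, 0.0, -0.0]
grip_width: 1.003
```

```bash
cat > w.py <<'E'
import sys
from h import *
s=robot.state(); im,d,c=cam("wrist"); save(sys.argv[1],im); np.savez(sys.argv[1],im=im,d=d)
print(s["clock"],s["eef_pos"],"campos",-c[3].T@c[4],"zaxis",c[3][2])
P=cloud(d,c); x0,x1,y0,y1=map(float,sys.argv[2:6])
m=(P[...,0]>x0)&(P[...,0]<x1)&(P[...,1]>y0)&(P[...,1]<y1)&(d>0)
for lo,hi in ((50,62),(68,82)):
    q=P[m&(P[...,2]>lo)&(P[...,2]<hi)]
    if len(q)>20: print(lo,len(q),cv2.minEnclosingCircle(q[:,:2].astype(np.float32)),q[:,2].max(),np.median(q[:,2]))
E
python3 w.py w1 425 505 210 300
```

```text
2.1 [467.71488392 260.23131866 231.51870056] campos [456.38936181 332.74073251 373.45867337] zaxis [ 0.03973277 -0.28174934 -0.95866502]
50 364 ((464.7959289550781, 253.87255859375), 27.33698272705078) 57.515562973760815 54.5417253174504
```

View pics/w1.png

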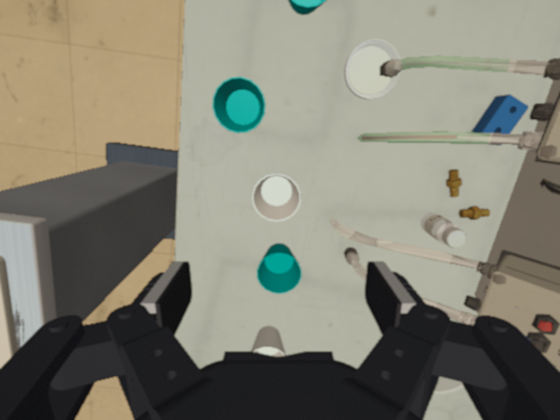

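arm_command(offset=[[-1,0,-5],[-1,0,-25],[-1,0,-50],[-1,0,-80],[-1,0,-110],[-1,0,-140],[-1,0,-165],[-1,0,-180],[-1,0,-190],[-1,0,-196],[-1,0,-196],[-1,0,-196]], spin=[0,0,0,0,0,0,0,0,0,0,0,0])

```text
clock: 3.15
eef_pos: [465.7, 253.8, 35.8]
tcp_rot: [[-0.129, 0.992, 0.0], [0.992, 0.129, 0.0], [0.0, 0.0, -1.0]]
force: [-0.2, 0.1, -0.3]
grip_width: 1.001
```

arm_command(offset=[[0,0,0],[0,0,0],[0,0,0],[0,0,0],[0,0,0],[0,0,0],[0,0,0],[0,0,0],[0,0,0],[0,0,0]], spin=[0,0,0,0,0,0,0,0,0,0], hand=0, newtons=30)

```text
clock: 3.98
eef_pos: [466.2, 254.7, 36.8]
tcp_rot: [[-0.13, 0.992, 0.002], [0.992, 0.13, 0.001], [0.001, 0.002, -1.0]]
force: [-1.2, -0.6, 9.0]
grip_width: 0.619
```

arm_command(offset=[[0,0,5],[0,0,20],[0,0,45],[0,0,75],[0,0,100],[1,-20,115],[4,-50,125],[7,-85,125],[10,-120,125],[13,-155,125],[15,-190,125],[18,-215,125]], spin=[0,0,0,0,0,0,0,0,0,0,0,0])

```text
clock: 4.98
eef_pos: [483.0, 36.9, 160.9]
tcp_rot: [[-0.129, 0.992, 0.0], [0.992, 0.129, -0.0], [-0.0, 0.0, -1.0]]
force: [-0.0, 0.3, -0.8]
grip_width: 0.617
```

arm_command(offset=[[0,-8,0],[0,-11,0],[0,-11,0],[0,-11,0],[0,-11,0],[0,-11,0]], spin=[0,0,0,0,0,0])

```text
clock: 5.48
eef_pos: [483.3, 29.3, 160.3]
tcp_rot: [[-0.131, 0.991, -0.0], [0.991, 0.131, 0.0], [0.0, -0.0, -1.0]]
force: [-0.3, -0.1, -0.2]
grip_width: 0.616
```

```bash
python3 w.py w2 445 525 -15 70; python3 - <<'E'
from h import *
s=robot.state();print(s["eef_pos"],s["grip_width"],s["force"])
im,d,c=cam("scene");save("s2",im)
b=im
cv2.imwrite("pics/m2.png",np.hstack([cv2.imread("pics/w2.png"),cv2.resize(b[150:330,200:320,::-1],(280,420))])[:,:,:][:, :])
E
```

```text
5.4833 [483.33275262  29.25688906 160.30203084] campos [472.51855255 102.17564367 302.10778579] zaxis [ 0.03690577 -0.28444173 -0.95798271]
50 378 ((483.10455322265625, 27.843189239501953), 27.225688934326172) 56.60564266044738 54.65624922171847
[483.35720561  29.1525535  160.2981036 ] 0.6126755289365108 [-0.08786951 -0.5307008  -0.58077714]
```

```bash
python3 -c "
import cv2;a=cv2.imread('pics/m2.png');cv2.imwrite('pics/m2b.png',cv2.resize(a,(800,400)))"
```

```text
(no output)
```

View pics/m2b.png

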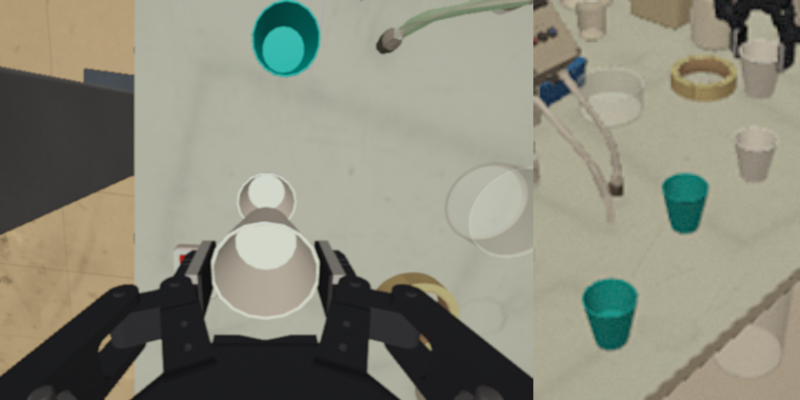

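```bash
python3 - <<'E'
from h import *
a=np.load("w2.npz");im,d=a["im"],a["d"]
m=robot.camera_model("wrist");R,_=cv2.Rodrigues(np.array(m["rvec"]));c=(210/np.tan(np.radians(m["fov_y"])/2),m["cx"],m["cy"],R,np.array(m["tvec"]))
P=cloud(d,c)
hsv=cv2.cvtColor(im,cv2.COLOR_RGB2HSV)
k=(hsv[...,1]<60)&(hsv[...,2]>110)&(P[...,2]>171)&(P[...,2]<192)
u0,v0=proj(c,[483,29,181]);print(u0,v0)
vv,uu=np.nonzero(k); s=np.hypot(uu-u0,vv-v0)<58; vv,uu=vv[s],uu[s]
print(len(vv),P[vv,uu,2].max(),np.percentile(P[vv,uu,2],[50,95]))
q=P[vv,uu]; print(cv2.minEnclosingCircle(q[q[:,2]>175,:2].astype(np.float32)))
q=P[(P[...,2]>110)&(P[...,2]<150)&(np.abs(P[...,0]-483)<26)&(np.abs(P[...,1]-29)<26)];print(len(q),q.mean(0) if len(q) else 0, np.percentile(q[:,2],[5,50,95]))
f=P[(P[...,2]>144)&(P[...,2]<152)&(np.hypot(P[...,0]-483,P[...,1]-29)<24)]
print("inner floor",len(f),cv2.minEnclosingCircle(f[:,:2].astype(np.float32)),np.median(f[:,2]))
E
```

```text
280.0082475133066 287.9614252540822
2830 183.29137226839134 [176.91790151 179.38335903]
((482.4302673339844, 27.972148895263672), 27.811777114868164)
3332 [482.59264314  24.81482853 143.23110787] [141.39582881 142.87554339 148.56302856]
inner floor 1001 ((482.4431457519531, 28.5948486328125), 21.945735931396484) 148.07938384071622
```

arm_command(offset=[[0.5,0,-10],[0.5,0,-25],[0.5,0,-40],[0.5,0,-55],[0.5,0,-70],[0.5,0,-80],[0.5,0,-88],[0.5,0,-94],[0.5,0,-98],[0.5,0,-101],[0.5,0,-101],[0.5,0,-101]], spin=[0,0,0,0,0,0,0,0,0,0,0,0])

```text
clock: 6.58
eef_pos: [484.2, 28.2, 59.6]
tcp_rot: [[-0.13, 0.992, 0.0], [0.992, 0.13, 0.0], [-0.0, 0.0, -1.0]]
force: [-0.5, -0.1, -0.1]
grip_width: 0.615
```

arm_command(offset=[[0,0,-1],[0,0,-2],[0,0,-2],[0,0,-2]], spin=[0,0,0,0])

```text
clock: 6.92
eef_pos: [484.0, 28.2, 57.5]
tcp_rot: [[-0.13, 0.992, 0.0], [0.992, 0.13, -0.0], [-0.0, 0.0, -1.0]]
force: [0.2, 0.4, -0.4]
grip_width: 0.616
```

arm_command(offset=[[0,0,-0.5],[0,0,-1],[0,0,-1.5],[0,0,-2],[0,0,-2],[0,0,-2]], spin=[0,0,0,0,0,0])

```text
clock: 7.42
eef_pos: [484.4, 28.2, 56.6]
tcp_rot: [[-0.13, 0.992, 0.001], [0.992, 0.13, -0.0], [-0.0, 0.001, -1.0]]
force: [-3.0, -0.2, 17.4]
grip_width: 0.616
```

arm_command(offset=[[0,0,1],[0,0,1],[0,0,1],[0,0,1],[0,0,1],[0,0,1],[0,0,1],[0,0,1]], spin=[0,0,0,0,0,0,0,0], hand=1)

```text
clock: 8.08
eef_pos: [483.9, 28.2, 56.2]
tcp_rot: [[-0.13, 0.992, -0.0], [0.992, 0.13, -0.0], [0.0, -0.0, -1.0]]
force: [-0.3, 0.1, 0.1]
grip_width: 0.999
```

arm_command(offset=[[0,0,5],[0,0,20],[0,0,45],[0,0,80],[0,0,115],[0,0,150],[0,-5,175],[0,-15,185],[0,-15,185],[0,-15,185]], spin=[0,0,0,0,0,0,0,0,0,0])

```text
clock: 8.92
eef_pos: [483.6, 12.7, 241.0]
tcp_rot: [[-0.129, 0.992, 0.0], [0.992, 0.129, 0.0], [0.0, 0.0, -1.0]]
force: [-0.2, -0.1, 0.0]
grip_width: 0.997
```

```bash
python3 w.py w3 440 530 -20 80; python3 - <<'E'
from h import *
s=robot.state();print(s["eef_pos"],s["grip_width"],s["force"],s["q"])
im,d,c=cam("scene");save("s3",im); P=cloud(d,c)
w=cv2.imread("pics/w3.png"); u,v=map(int,proj(c,[483,28,40]));print(u,v)
k=(np.hypot(P[...,0]-484,P[...,1]-28)<35)&(P[...,2]>-5)&(P[...,2]<110);print("scene top z",P[k][:,2].max())
cv2.imwrite("pics/m3.png",cv2.resize(np.hstack([w,cv2.resize(im[v-50:v+50,u-33:u+34,::-1],(281,420))]),(800,400)))
E
```

```text
8.9167 [483.58311287  12.72891141 241.03622498] campos [472.91017742  85.70196891 382.80471265] zaxis [ 0.03633308 -0.28459916 -0.95795784]
50 413 ((482.7131652832031, 29.970151901245117), 25.740894317626953) 61.930794131323836 55.60268320490762
68 495 ((483.1360168457031, 27.25305938720703), 27.373605728149414) 77.05342193953568 74.22424325121521
[482.9697605   12.96522357 240.07312903] 1.0002107425573075 [ 0.21895972  0.61342492 -1.2721769 ] [ 1.21852644e-01  1.16382452e+01  1.10387922e+02  8.53216924e-03
  5.80882867e+01 -7.28489706e+00]
300 217
scene top z 78.04321038600476
```

View pics/m3.png

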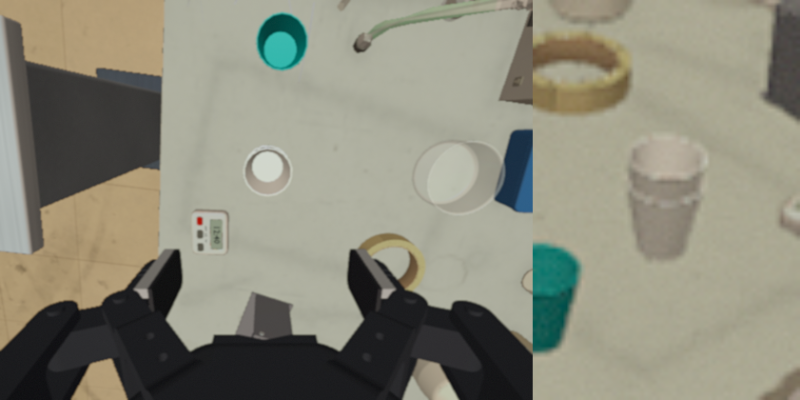

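arm_command(offset=[[2,-15,0],[4,-45,0],[6,-80,0],[8,-115,0],[11,-150,0],[14,-185,0],[17,-215,0],[19,-240,0],[20,-255,0],[20,-260,0],[20,-260,0],[20,-260,0]], spin=[-2,-5,-8,-11,-14,-17,-19.5,-19.5,-19.5,-19.5,-19.5,-19.5])

```text
clock: 10.02
eef_pos: [503.4, -245.7, 240.4]
tcp_rot: [[0.208, 0.978, -0.002], [0.978, -0.208, 0.001], [0.001, -0.002, -1.0]]
force: [-0.4, 0.6, 0.1]
grip_width: 1.0
```

```bash
cat > st.py <<'E'
import sys
from h import *
s=robot.state(); im,d,c=cam("wrist"); save(sys.argv[1],im); np.savez(sys.argv[1],im=im,d=d)
print(s["clock"],s["eef_pos"]); P=cloud(d,c)
g=(np.abs(P[...,0]-503)<60)&(np.abs(P[...,1]+263)<100)&(d>0)
b=P[g&(P[...,2]>84)&(P[...,2]<94)]; print("board",len(b),cv2.minAreaRect(b[:,:2].astype(np.float32)),np.median(b[:,2]))
dark=(im.max(-1)<60)
for lo,hi in((100,125),(125,132),(132,142)):
    q=P[g&dark&(P[...,2]>lo)&(P[...,2]<hi)&(np.hypot(P[...,0]-503,P[...,1]+263)<25)]
    print("bulb",lo,len(q), q.min(0) if len(q) else 0, q.max(0) if len(q) else 0)
E
python3 st.py w4
```

```text
10.0167 [ 503.44443978 -245.70479356  240.41146686]
board 7247 ((502.6975402832031, -263.38885498046875), (164.776611328125, 56.13048553466797), 77.44713592529297) 89.20313412258793
bulb 100 109 [ 494.74366183 -259.54275582  104.26293575] [ 513.14305974 -252.42445859  124.62426816]
bulb 125 87 [ 494.40694476 -264.95758676  125.09251618] [ 513.28799531 -252.38525102  131.88831491]
bulb 132 338 [ 493.94149892 -270.97539514  132.29030441] [ 512.12560303 -253.56987364  140.82941972]
```

View pics/w4.png

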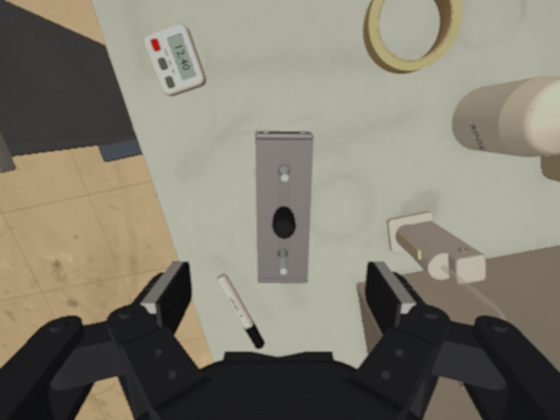

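arm_command(offset=[[0,-6,-5],[0,-12,-25],[0,-17,-50],[0,-17,-75],[0,-17,-100],[0,-17,-120],[0,-17,-134],[0,-17,-140],[0,-17,-144],[0,-17,-144],[0,-17,-144],[0,-17,-144]], spin=[0,0,0,0,0,0,0,0,0,0,0,0])

```text
clock: 11.07
eef_pos: [504.6, -264.1, 98.4]
tcp_rot: [[0.208, 0.978, 0.002], [0.978, -0.208, -0.001], [-0.001, 0.002, -1.0]]
force: [-0.4, -0.8, 0.4]
grip_width: 0.998
```

arm_command(offset=[[0,0,0],[0,0,0],[0,0,0],[0,0,0],[0,0,0],[0,0,0],[0,0,0],[0,0,0],[0,0,0],[0,0,0],[0,0,0],[0,0,0]], spin=[0,0,0,0,0,0,0,0,0,0,0,0], hand=0, newtons=35)

```text
clock: 12.07
eef_pos: [504.0, -263.9, 97.5]
tcp_rot: [[0.209, 0.978, 0.0], [0.978, -0.209, -0.0], [-0.0, 0.0, -1.0]]
force: [-0.8, 0.4, 5.1]
grip_width: 0.254
```

arm_command(offset=[[0,0,5],[0,0,17],[0,0,33],[0,0,50],[0,0,67],[0,0,82],[0,0,92],[0,0,100],[-2,0,102],[-8,2,102],[-18,4,102],[-28,6,102]], spin=[0,0,0,0,0,0,0,0,3,9,16,23])

```text
clock: 13.07
eef_pos: [475.5, -257.6, 199.2]
tcp_rot: [[-0.196, 0.981, -0.001], [0.981, 0.196, 0.0], [0.0, -0.0, -1.0]]
force: [-0.7, 0.8, 0.6]
grip_width: 0.255
```

arm_command(offset=[[-10,2,0],[-20,4,0],[-22,5,0],[-22,5,0],[-22,5,0],[-22,5,0],[-22,5,0],[-22,5,0],[-22,5,0],[-22,5,-10],[-22,5,-25],[-22,5,-37]], spin=[7,14,21,28,35,42,49,56,63,66,67,67])

```text
clock: 14.07
eef_pos: [453.7, -252.7, 161.8]
tcp_rot: [[-0.978, 0.208, -0.0], [0.208, 0.978, 0.0], [0.0, 0.0, -1.0]]
force: [0.4, -0.6, 0.3]
grip_width: 0.252
```

arm_command(offset=[[0,0,-9],[0,0,-13],[0,0,-13],[0,0,-13],[0,0,-13]], spin=[0,0,0,0,0])

```text
clock: 14.48
eef_pos: [454.3, -253.0, 149.9]
tcp_rot: [[-0.978, 0.209, 0.001], [0.209, 0.978, -0.0], [-0.001, -0.0, -1.0]]
force: [0.6, -0.2, -0.8]
grip_width: 0.257
```

```bash
python3 - <<'E'
from h import *
s=robot.state();print(s["eef_pos"],s["grip_width"],s["force"],s["q"])
im,d,c=cam("scene");save("s5",im)
u,v=map(int,proj(c,[480,-260,110]));print(u,v, [np.round(proj(c,p)) for p in ([457,-253,168],[457,-253,62])])
cv2.imwrite("pics/m5.png",cv2.resize(im[v-70:v+70,u-90:u+90,::-1],None,fx=4,fy=4,interpolation=cv2.INTER_CUBIC))
E
```

```text
[ 454.31505259 -253.03765185  149.8794282 ] 0.2565690158769147 [ 0.58136611 -0.2102335  -0.83044255] [-3.04275047e+01  2.21557713e+01  1.10027971e+02 -2.63739279e-05
  4.77654801e+01 -1.08379604e+02]
358 161 [array([367., 147.]), array([362., 178.])]
```

View pics/m5.png

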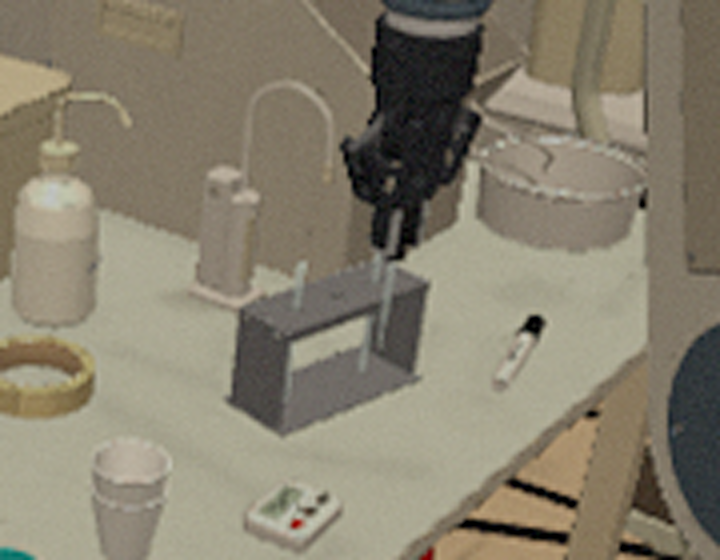

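arm_command(offset=[[3.9,-0.8,0],[8.8,-1.9,0],[13.7,-3,0],[17.6,-3.8,0],[22.7,-4.9,0],[27.9,-6,0],[33,-7.1,0],[38.1,-8.2,0],[43.5,-9.4,-0.5],[49,-10.6,-1.3],[54.4,-11.7,-2],[59.8,-12.9,-3]], spin=[0,0,0,0,0,0,0,0,0,0,0,0])

```text
clock: 15.53
eef_pos: [514.0, -265.7, 146.0]
tcp_rot: [[-0.978, 0.209, -0.001], [0.209, 0.978, 0.0], [0.001, 0.0, -1.0]]
force: [-5.5, 1.2, 0.1]
grip_width: 0.255
```

arm_command(offset=[[5.3,-1.2,-2],[10.6,-2.3,-4],[15.9,-3.4,-6.5],[21.2,-4.6,-9.5],[21.2,-4.6,-9.5],[21.2,-4.6,-9.5]], spin=[0,0,0,0,0,0])

```text
clock: 16.03
eef_pos: [536.1, -270.7, 137.0]
tcp_rot: [[-0.978, 0.209, 0.002], [0.209, 0.978, -0.001], [-0.002, -0.0, -1.0]]
force: [-2.5, 0.5, 1.4]
grip_width: 0.255
```

arm_command(offset=[[-1,0.2,5],[-2,0.4,15],[-2,0.4,30],[-2,4,50],[-2,15,65],[0,35,75],[2,60,80],[4,85,80],[6,105,80],[8,115,80],[8,120,80],[8,120,80]], spin=[0,0,0,0,0,0,0,0,0,0,0,0])

```text
clock: 17.03
eef_pos: [543.3, -149.9, 217.5]
tcp_rot: [[-0.978, 0.208, 0.001], [0.208, 0.978, -0.0], [-0.001, -0.0, -1.0]]
force: [0.3, 0.3, -0.1]
grip_width: 0.253
```

```bash
python3 - <<'E'
from h import *
s=robot.state();p=s["eef_pos"];print(p,s["grip_width"],s["force"])
im,d,c=cam("scene");save("s6",im);np.savez("s6",im=im,d=d)
iw,dw,cw=cam("wrist");save("w6",iw);np.savez("w6",im=iw,d=dw)
u,v=map(int,proj(c,[p[0]-40,p[1],p[2]-30]));print(u,v)
print([np.round(proj(c,q)) for q in (p+[0,0,18.7],p+[-75*.978,75*.209,-56])])
cv2.imwrite("pics/m6.png",np.hstack([cv2.resize(im[v-60:v+60,u-50:u+50,::-1],None,fx=4,fy=4,interpolation=cv2.INTER_CUBIC),cv2.resize(iw[...,::-1],(400,480))]))
E
```

```text
[ 543.31832571 -149.90729298  217.51137392] 0.25319208504184804 [ 0.26310918  0.33159271 -0.13302339]
335 146
[array([326., 127.]), array([341., 160.])]
```

View pics/m6.png

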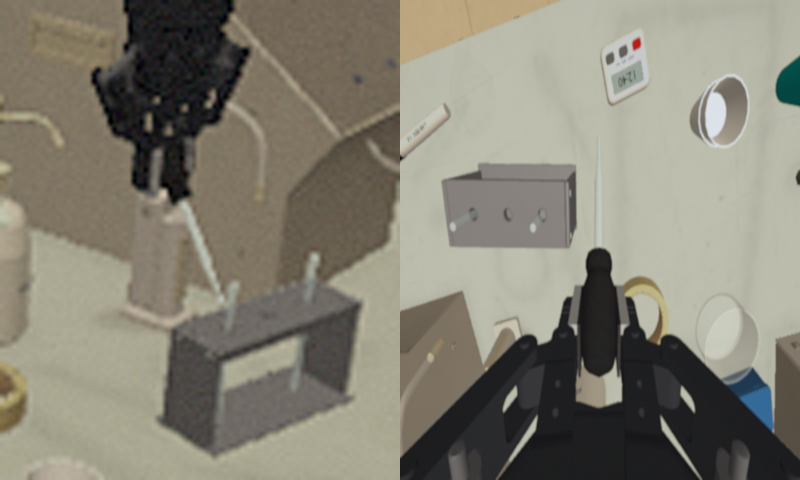

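```bash
cat > tip.py <<'E'
import sys
from h import *
s=robot.state(); p=np.array(s["eef_pos"]);Rt=np.array(s["tcp_rot"])
im,d,c=cam("wrist"); save(sys.argv[1],im)
g=p+[0,0,18.7]; n=Rt[:,1]; P=cloud(d,c)
# stem: depth points close to the tilt plane between the tip and the cuff
off=(P-g)@n; along=(P-g)@Rt[:,0]; dz=P[...,2]-g[2]
m=(np.abs(off)<6)&(along>15)&(along<110)&(dz>-110)&(dz<-8)&(P[...,2]>105)&(d>0)
vv,uu=np.nonzero(m); q=np.c_[along[m],dz[m]]; print(len(q),"rows",vv.min(),vv.max())
vt=vv.min(); ut=uu[vv<vt+3].mean(); o,r=ray(c,ut,vt); tp=o+r*((g-o)@n)/(r@n)
tp_=tp-g; print("tip px",ut,vt,"pos",tp,"rel",tp_,"len",np.linalg.norm(tp_),"tilt",np.degrees(np.arctan2(tp_@Rt[:,0],-tp_[2])))
vx,vy,x0,y0=cv2.fitLine(q.astype(np.float32),cv2.DIST_HUBER,0,.01,.01).ravel(); print("line tilt",np.degrees(np.arctan2(abs(vx),abs(vy))),"far",q[q[:,0].argmax()], "off",np.median(off[m]), "at along=0 dz",y0-x0*vy/vx)
k=(np.hypot(P[...,0]-483,P[...,1]-28)<45)&(P[...,2]>68)&(P[...,2]<82)
if k.sum()>30: print("mouth",k.sum(),cv2.minEnclosingCircle(P[k][:,:2].astype(np.float32)))
print(p,s["clock"],s["force"])
E
python3 tip.py w7
```

```text
1303 rows 119 235
tip px 277.44444444444446 119 pos [ 469.0608874  -135.20536444  221.7133927 ] rel [-74.04343885  15.79572463 -14.08926847] len 77.0093711161726 tilt 79.45936299165075
line tilt 35.008755 far [ 76.3636575  -81.01883917] off 0.19042546241722813 at along=0 dz 25.743557
mouth 936 ((483.6614990234375, 26.617769241333008), 27.942405700683594)
[ 543.10432625 -151.00108907  217.10266118] 17.1333 [-0.53410343 -0.34884019 -0.49739555]
```

```bash
cat >> tip.py <<'E'
for v in range(vv.min(),vv.max(),8):
    j=vv==v
    if j.any(): print(v,np.round(q[j].mean(0),1),j.sum(),np.round(np.median(uu[j])))
E
python3 tip.py w8
```

```text
1316 rows 119 236
tip px 277.5 119 pos [ 468.96331256 -135.35246414  219.32372037] rel [-74.05670553  15.84575933 -16.34710514] len 77.47716805453742 tilt 77.82055119564636
line tilt 34.923813 far [ 76.35925623 -80.52777956] off 0.170293529189865 at along=0 dz 25.859745
mouth 940 ((483.2615051269531, 26.87616729736328), 27.719388961791992)
[ 543.02001809 -151.19822347  216.9708255 ] 17.1833 [-0.01860449 -0.18941858 -0.17107841]
119 [ 76.4 -80.1] 2 278.0
127 [ 71.4 -74.6] 4 278.0
135 [ 66.7 -68.2] 6 278.0
143 [ 62.2 -61.7] 6 278.0
151 [ 57.9 -56. ] 8 278.0
159 [ 53.8 -51. ] 12 278.0
167 [ 49.8 -46.2] 12 278.0
175 [ 46.  -41.4] 12 278.0
183 [ 42.4 -36.8] 12 278.0
191 [ 38.9 -32.3] 12 278.0
199 [ 35.5 -28.4] 12 278.0
207 [ 32.3 -24.4] 12 278.0
215 [ 29.1 -20.6] 14 278.0
223 [ 28.3 -10.4] 25 278.0
231 [24.9 -8.8] 15 273.0
```

```bash
cat > prof.py <<'E'
from h import *
s=robot.state(); p=np.array(s["eef_pos"]);Rt=np.array(s["tcp_rot"]);g=p+[0,0,18.7]
im,d,c=cam("wrist"); P=cloud(d,c)
for v in range(115,345,6): 
    q=np.median(P[v-1:v+2,276:282].reshape(-1,3),0); print(v,np.round([(q-g)@Rt[:,0],q[2]-g[2]],1),end=" ")
im,d,c=cam("scene"); P=cloud(d,c); n=Rt[:,1]
print(); best=[]
for v in range(120,185):
  row=[]
  for u in range(300,370):
    o,r=ray(c,u,v); x=o+r*((g-o)@n)/(r@n); a,z=(x-g)@Rt[:,0],x[2]-g[2]
    if np.linalg.norm(P[v,u]-x)<8 and d[v,u]>0 and z<-12: row.append((a,z,u))
  if row: r_=np.mean(row,0); best.append(r_); print(v,np.round(r_,1),len(row),end="; ")
E
python3 prof.py
```

```text
115 [  82.2 -236.7] 121 [ 75.1 -79.6] 127 [ 71.1 -74.5] 133 [ 67.6 -69.7] 139 [ 64.2 -65.2] 145 [ 60.9 -60.6] 151 [ 57.9 -55.6] 157 [ 54.9 -51. ] 163 [ 51.9 -47.1] 169 [ 48.9 -44. ] 175 [ 46.1 -40.7] 181 [ 43.4 -37.1] 187 [ 40.8 -33.9] 193 [ 38.1 -31. ] 199 [ 35.7 -28. ] 205 [ 33.1 -24.5] 211 [ 30.8 -22.2] 217 [ 30.7 -12.3] 223 [28.5 -9.4] 229 [26.3 -7.6] 235 [24.4 -5.1] 241 [23.1 -0.6] 247 [21.4  2.2] 253 [19.4  4.1] 259 [17.8  6.8] 265 [16.1  8.8] 271 [14.2 10.8] 277 [12.7 12.9] 283 [10.9 14.9] 289 [ 9.3 17. ] 295 [ 7.3 18.2] 301 [ 5.6 19.6] 307 [ 4.  21.4] 313 [ 1.9 22.3] 319 [-0.8 22.5] 325 [-4.5 21.6] 331 [-199.3 -217.4] 337 [-200.1 -206. ] 343 [-199.8 -194.7] 
134 [ 21.  -13.  330.5] 2; 135 [ 29.3 -13.2 332.5] 2; 137 [ 24.2 -21.1 331. ] 3; 138 [ 26.6 -23.3 331.5] 2; 139 [ 29.  -25.6 332. ] 3; 140 [ 29.4 -28.5 332. ] 3; 141 [ 31.8 -30.7 332.5] 2; 142 [ 36.1 -32.3 333.5] 2; 143 [ 38.5 -34.5 334. ] 1; 144 [ 38.9 -37.4 334. ] 3; 145 [ 39.4 -40.4 334. ] 3; 146 [ 41.7 -42.6 334.5] 2; 147 [ 44.1 -44.8 335. ] 3; 148 [ 46.5 -47.1 335.5] 2; 149 [ 48.9 -49.3 336. ] 3; 150 [ 49.3 -52.2 336. ] 3; 151 [ 51.7 -54.5 336.5] 2; 152 [ 54.1 -56.7 337. ] 3; 153 [ 56.4 -58.9 337.5] 2; 154 [ 56.9 -61.9 337.5] 2; 155 [ 59.3 -64.1 338. ] 1; 156 [ 61.6 -66.3 338.5] 2; 157 [ 64.  -68.5 339. ] 1; 158 [ 64.5 -71.5 339. ] 1; 159 [ 68.7 -73.  340. ] 1; 160 [ 69.2 -76.  340. ] 1; 161 [ 69.7 -79.  340. ] 1; 162 [ 73.9 -80.4 341. ] 1; 184 [ -96.8 -232.6  300. ] 1;
```

arm_command(offset=[[-4,-20,0],[-10,-50,0],[-16,-85,0],[-21,-110,0],[-22,-116,-5],[-22,-116,-20],[-22,-116,-35],[-22,-116,-50],[-22,-116,-60],[-22,-116,-65],[-22,-116,-65]], spin=[0,0,0,0,0,0,0,0,0,0,0])

```text
clock: 18.25
eef_pos: [520.3, -265.9, 150.5]
tcp_rot: [[-0.978, 0.209, -0.002], [0.209, 0.978, 0.001], [0.002, 0.001, -1.0]]
force: [-0.4, 0.1, 0.7]
grip_width: 0.256
```

arm_command(offset=[[4.9,-1,-5],[9.8,-2.1,-10],[14.7,-3.2,-15],[17.5,-3.8,-17],[20,-4.4,-19],[22.5,-4.9,-21],[22.5,-4.9,-21],[22.5,-4.9,-21]], spin=[0,0,0,0,0,0,0,0])

```text
clock: 18.92
eef_pos: [543.2, -271.1, 130.7]
tcp_rot: [[-0.978, 0.209, -0.001], [0.209, 0.978, 0.0], [0.001, 0.0, -1.0]]
force: [-2.8, 0.6, 0.9]
grip_width: 0.255
```

arm_command(offset=[[-4,1,5],[-8,2,15],[-8,2,35],[-8,5,55],[-8,15,70],[-6,40,85],[-2,75,85],[2,110,85],[6,145,85],[10,180,85],[14,215,85],[16,240,85]], spin=[0,0,0,0,0,0,0,0,0,0,0,0])

```text
clock: 19.92
eef_pos: [559.7, -28.7, 217.3]
tcp_rot: [[-0.978, 0.208, 0.003], [0.208, 0.978, 0.0], [-0.002, 0.001, -1.0]]
force: [0.1, 0.2, -0.4]
grip_width: 0.255
```

arm_command(offset=[[0,5,0],[0,5,0],[0,5,0],[0,5,0],[0,5,0]], spin=[0,0,0,0,0], newtons=60)

```text
clock: 20.33
eef_pos: [559.4, -27.5, 216.1]
tcp_rot: [[-0.978, 0.21, 0.0], [0.21, 0.978, -0.0], [-0.0, -0.0, -1.0]]
force: [-0.9, 0.3, 0.6]
grip_width: 0.247
```

```bash
sed -i 's/range(115,345,6)/range(115,250,8)/; s/range(120,185)/range(60,260)/; s/range(300,370)/range(200,400)/; s/z<-12:/-95<z<-12 and 15<a<100:/' prof.py; cat >> prof.py <<'E'
b=np.array(best);b=b[:, :2]; vx,vy,x0,y0=cv2.fitLine(b.astype(np.float32),cv2.DIST_HUBER,0,.01,.01).ravel()
print("\ntilt",np.degrees(np.arctan2(abs(vx),abs(vy))),"last",b[-3:],p,s["clock"],s["force"])
save("s9",im)
E
python3 prof.py
```

```text
115 [ 79.2 -68.2] 123 [ 73.8 -62.4] 131 [ 69.3 -57.5] 139 [ 65.1 -52.1] 147 [ 61.  -47.2] 155 [ 57.  -42.9] 163 [ 53.1 -38.9] 171 [ 49.3 -35.5] 179 [ 45.6 -31.3] 187 [ 42.1 -28. ] 195 [ 38.7 -24.5] 203 [ 35.4 -20.9] 211 [ 32.1 -17.9] 219 [31.1 -7.9] 227 [28.  -5.7] 235 [25.3 -2.7] 243 [23.5  2.2] 
147 [ 28.6 -14.7 301. ] 1; 148 [ 24.8 -19.  300. ] 2; 149 [ 29.1 -20.3 301. ] 3; 150 [ 29.3 -23.2 301. ] 3; 151 [ 33.6 -24.5 302. ] 3; 152 [ 33.9 -27.3 302. ] 3; 153 [ 40.2 -27.8 303.5] 2; 154 [ 38.4 -31.4 303. ] 3; 155 [ 40.7 -33.5 303.5] 2; 156 [ 43.  -35.5 304. ] 3; 157 [ 45.2 -37.6 304.5] 2; 158 [ 49.5 -38.8 305.5] 2; 159 [ 49.8 -41.7 305.5] 2; 160 [ 52.  -43.7 306. ] 3; 161 [ 52.3 -46.6 306. ] 3; 162 [ 56.5 -47.8 307. ] 3; 163 [ 56.8 -50.7 307. ] 3; 164 [ 61.1 -51.9 308. ] 1; 165 [ 63.3 -54.  308.5] 2; 166 [ 63.6 -56.8 308.5] 2; 167 [ 65.9 -58.9 309. ] 1; 168 [ 68.1 -60.9 309.5] 2; 169 [ 70.4 -63.  310. ] 1; 170 [ 72.6 -65.  310.5] 2; 171 [ 74.9 -67.  311. ] 1; 172 [ 75.2 -69.9 311. ] 1; 173 [ 79.4 -71.1 312. ] 1; 174 [ 79.7 -74.  312. ] 1; 
tilt 44.66022 last [[ 75.16838838 -69.90833817]
 [ 79.35400207 -71.09384505]
 [ 79.6638451  -73.97846293]] [559.43832732 -27.51063332 216.07310115] 20.3333 [-0.88171861  0.27095521  0.55213781]
```

arm_command(offset=[[1,10,0],[2,25,0],[2,36,0],[2,38,-5],[2,38,-15],[2,38,-28],[2,38,-40],[2,38,-50],[2,38,-57],[2,38,-60],[2,38,-60],[2,38,-60]], spin=[0,0,0,0,0,0,0,0,0,0,0,0])

```text
clock: 21.43
eef_pos: [561.6, 11.6, 155.8]
tcp_rot: [[-0.978, 0.209, -0.0], [0.209, 0.978, -0.0], [0.0, -0.0, -1.0]]
force: [-0.0, -0.3, 0.3]
grip_width: 0.248
```

```bash
cat > fin.py <<'E'
import sys
from h import *
s=robot.state(); p=np.array(s["eef_pos"]);Rt=np.array(s["tcp_rot"]);g=p+[0,0,18.7];n=Rt[:,1]
im,d,c=cam("wrist"); P=cloud(d,c); a=(P-g)@Rt[:,0]; o=(P-g)@n
m=(abs(o)<4)&(a>40)&(a<100)&(P[...,2]>84)&(P[...,2]<g[2]-15)
q=P[m]; i=np.argsort(a[m])[-8:]; print("wrist tip surf",q[i].mean(0))
k=(np.hypot(P[...,0]-483,P[...,1]-28)<40)&(P[...,2]>68)&(P[...,2]<80)
print("mouth w",cv2.minEnclosingCircle(P[k][:,:2].astype(np.float32)))
i2,d2,c2=cam("scene"); Q=cloud(d2,c2)
k=(np.hypot(Q[...,0]-483,Q[...,1]-28)<36)&(Q[...,2]>70)&(Q[...,2]<84); print("mouth s",cv2.minEnclosingCircle(Q[k][:,:2].astype(np.float32)))
m=(abs((Q-g)@n)<9)&(Q[...,2]>86)&(Q[...,2]<g[2]-15)&((Q-g)@Rt[:,0]>40)&((Q-g)@Rt[:,0]<110)
q=Q[m]; i=np.argsort(q[:,2])[:5]; print("scene tip",q[i].mean(0) if len(q) else 0); print(p,s["clock"],s["force"])
u,v=map(int,proj(c2,[500,25,100]))
cv2.imwrite("pics/"+sys.argv[1]+".png",np.hstack([cv2.resize(i2[v-60:v+60,u-50:u+50,::-1],None,fx=4,fy=4,interpolation=cv2.INTER_CUBIC),cv2.resize(im[60:340,160:400,::-1],(400,480))]))
E
python3 fin.py m9
```

```text
wrist tip surf [480.30443185  28.93913525 102.39640614]
mouth w ((483.46612548828125, 27.143787384033203), 27.459707260131836)
mouth s ((484.2498779296875, 28.8828067779541), 28.122835159301758)
scene tip [485.48378185  29.89833123 108.40185502]
[561.57704773  11.64182736 155.81255698] 21.4333 [-0.02694184 -0.26223506  0.26848474]
```

View pics/m9.png

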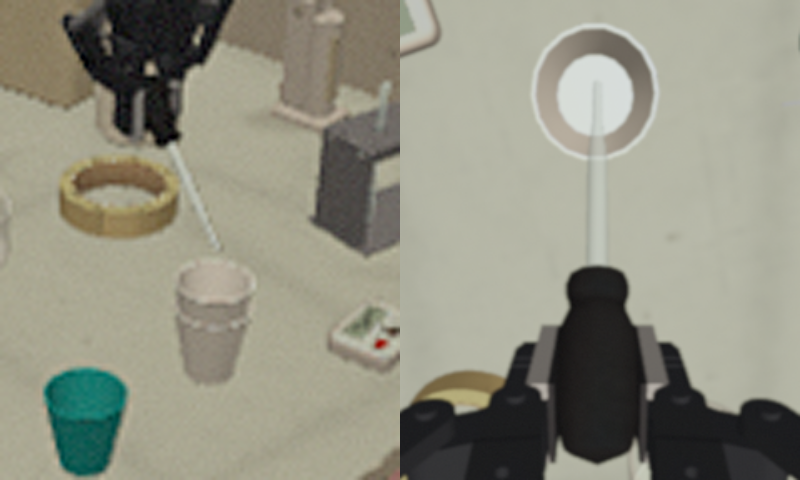

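arm_command(offset=[[0.5,-0.4,-1],[1,-0.8,-3],[1.7,-1.2,-5],[1.7,-1.2,-5],[1.7,-1.2,-5],[1.7,-1.2,-5],[1.7,-1.2,-5],[1.7,-1.2,-5]], spin=[0,0,0,0,0,0,0,0])

```text
clock: 22.2
eef_pos: [563.2, 10.6, 150.9]
tcp_rot: [[-0.978, 0.209, 0.0], [0.209, 0.978, -0.0], [-0.0, 0.0, -1.0]]
force: [-0.2, 0.4, 0.3]
grip_width: 0.248
```

```bash
python3 fin.py m10; python3 prof.py | tail -4
```

```text
wrist tip surf [481.84833686  27.86211351  97.37079817]
mouth w ((483.528076171875, 27.096729278564453), 27.308717727661133)
mouth s ((484.9339599609375, 27.14887237548828), 30.455059051513672)
scene tip [486.49653773  27.92395445 100.78368258]
[563.18359047  10.58655013 150.87683623] 22.2 [-0.22708078  0.3756698   0.27311324]
171 [ 20.  -12.4 288. ] 1; 172 [ 24.4 -13.6 289. ] 1; 173 [ 28.9 -14.7 290. ] 1; 174 [ 24.8 -19.5 289. ] 3; 175 [ 29.2 -20.6 290. ] 3; 176 [ 29.4 -23.6 290. ] 3; 177 [ 36.  -23.8 291.5] 2; 178 [ 34.1 -27.7 291. ] 3; 179 [ 38.5 -28.8 292. ] 3; 180 [ 40.8 -30.9 292.5] 2; 181 [ 43.1 -32.9 293. ] 1; 182 [ 45.4 -35.  293.5] 2; 183 [ 47.7 -37.  294. ] 1; 184 [ 50.  -39.1 294.5] 2; 185 [ 50.2 -42.1 294.5] 2; 186 [ 54.6 -43.1 295.5] 2; 187 [ 52.7 -47.1 295. ] 3; 188 [ 57.1 -48.2 296. ] 3; 189 [ 59.4 -50.2 296.5] 2; 190 [ 59.6 -53.2 296.5] 2; 191 [ 63.9 -54.3 297.5] 2; 192 [ 64.2 -57.3 297.5] 2; 193 [ 66.5 -59.3 298. ] 1; 194 [ 68.8 -61.4 298.5] 2; 195 [ 71.1 -63.4 299. ] 1; 196 [ 73.3 -65.4 299.5] 2; 197 [ 75.6 -67.4 300. ] 1; 198 [ 75.9 -70.5 300. ] 1; 199 [ 80.2 -71.5 301. ] 1; 200 [ 80.4 -74.5 301. ] 1; 202 [ 60.4 -91.2 296. ] 3; 
tilt 43.209618 last [[ 80.1838605  -71.48425369]
 [ 80.44881183 -74.52908154]
 [ 60.41524424 -91.23397641]] [563.12910687  10.60092461 150.87292395] 22.3 [ 0.18195752  0.25949217 -0.43990288]
```

```bash
python3 -c "
from cell import robot
print(robot.job_done())"
```

```text
the job is handed in; nothing more can be done
None
```

I nested one white cup inside the other, then drew the dropper from its stand and held it over the upper cup. I handed the job in at about 22 s of the 58 s allowed, still gripping the dropper.

- **Cups:** the cup further to the left went down inside the one nearer the middle, and I let go. The last image checks showed the pair upright, with the upper rim about 75–78 mm above the table against 76 expected.
- **Leaning the dropper:** moves could not tilt the tool, so I pushed the dropper's stem against the front edge of the stand's top board to turn it in the grip. The first push gave only about 40°, so I pushed again and then raised the grip to 60 N.
- **Final pose, wrist camera:** the tip is about 1 mm from the centre of the mouth and about 20 mm above the rim, touching neither cup.
- **Lean:** I measured it after the second push, where both cameras gave about 45°.

Two last readings disagreed:

- **Scene camera tip:** it put the tip about 3–5 mm higher. It sees the thin end poorly, so I went with the wrist camera.
- **Final lean fit:** it gave 43.2°, but one stray point, from below the tip, was included in it.

I saw no contact with the rods or other items, but I took no final picture of the stand area.

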